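# Open the latched stock chest with the release dowel

## Task

Pick up the wooden release dowel by its block handle and poke it through the small round hole in the end wall of the dark wooden chest, pushing in the spring latch behind it until the lid pops up. Then swing the lid all the way back so that it rests open on its stop, and put the dowel back lying flat on the cork mat, letting go of it. Leave the cartons, jars and scoop on the counter where they are.

Things in the scene. Friction and masses are not known exactly. Their poses are not given: they have to be found in the camera images.
- dowel_grip (a point): Centre of the dowel's block handle: 80 mm long (x), 28 wide (y), 34 high (z). From its +x end a round rod, 12 mm across and 105 mm long, runs on along the same axis, 17 mm above the handle's underside. Wood, about 60 g, balance point 13 mm from the handle's centre towards the rod. x points to the rod's tip, z up. At the start it lies on the mat, rod roughly towards the chest.
- dowel_tip (a point): End point of the dowel's rod, on its axis, 145 mm in +x from the handle's centre; same axes as dowel_grip.
- mat: Cork mat, 230 mm (x) by 120 mm (y), 3 mm thick, fixed; origin at the centre of its underside, x along its length. The dowel lies on it at the start, about along x with the handle in the -x half, and belongs there at the end, the handle's centre within 75 mm of the mat's centre.
- chest: Fixed dark wood chest, 130 mm (x) by 180 (y) by 98 high with its lid shut; walls 8 mm thick, their rim 90 mm above the counter. Origin under its centre, z up; the wall with the hole is its +x end (outer face at x = 65 mm), the lid's hinge is over the opposite wall.
- hole (a point): Mouth centre of the round hole, 20 mm wide with a ring of brass studs, in the outer face of the chest's +x wall; 49 mm above the counter, 40 mm to +y of the wall's middle. Axes of the chest: x points straight out, push level along -x. The steel latch plate waits 22 mm in from the outer face and slides 12 mm further to a hard stop; the spring takes 2 N at first, 5 N at the stop.
- latch (a joint): How far the latch is pushed in, m: 0 at rest, 0.012 at the stop; the lid is let go at about 0.008. It springs back when the push ends.
- lid_hinge (a point): Middle of the lid's hinge line, at the lid's underside, 90 mm above the counter; chest axes (hinge along y). The lid is 130 mm (x) by 180 (y), 8 mm thick, 0.16 kg. A sprung pin inside (70 mm to -y of the middle) kicks it up. A steel catch hangs 24 mm below it at 40 mm to +y of the middle, 104 to 120 mm from the hinge; lift it elsewhere, such as the middle.
- lid_edge (a point): Middle of the lid's free edge, at its underside, 130 mm from the hinge; turns with the lid (x from hinge to edge).
- lid (a joint): Lid angle, rad: 0 shut, about 0.55 after it has popped up and rests on its sprung pin, 1.57 upright, 1.9 fully back on its stop. Short of upright it falls back on the pin; past upright it falls on to the stop by its own weight and stays.
- carton_a: Green tea carton 70 x 95 x 130 mm, bystander; origin under its centre.
- carton_b: Another such carton, bystander.
- jar_a: Small spice jar, 56 mm wide, 75 mm high, black cap, bystander; origin under its centre.
- jar_b: Another such jar, bystander.
- jar_c: Larger jar, 66 mm wide, 90 mm high, bystander.
- scoop: Wooden spoon 170 mm long lying flat, bystander.
Not all that is in view belongs to the job. Leave any yellow look-alike of the part that bears dowel_grip alone. Leave any pink look-alike of the chest alone.

How it is judged:
By the outcome, as a careful person would: the job done as asked, in the order asked, and still so for the second after the job is handed in, with the robot touching nothing.
It also fails if it takes over 64 s, if anything falls off the work surface, if the arm or the gripper's body presses on something with over 40 N, if the wrist force passes 120 N, or if a joint passes its speed limit or range.

## Robot

A 7-joint arm with a two-finger parallel gripper is mounted at the origin on the work surface. World frame = base frame: x ahead of the robot, y to its left, z up, the work surface at z = 0. Lengths are in mm, angles in degrees, forces in N, time in s.
With the tool pointing down it reaches from about 400 to 900 mm from the base axis. Payload 5.5 kg.
Tool frame: the origin (TCP) lies at the very end of the fingers, on their centre line; the grasp point (between the pads) lies 19 mm behind it; z points along the fingers, y is the line along which they close (so a half turn about z gives the same grasp; the last joint's range is limited). The gripper opens to 85 mm and grips with 20 to 120 N. Pads are 22 mm wide; open, the fingers measure 114 mm over their backs; the gripper's body (76 mm by 85 mm) begins 54 mm behind the grasp point. The pads swing forward as they close: fully open they stand 13 mm farther back than shut.
Start: joints at [84.122, 28.699, -24.465, 88.831, 12.651, 65.22, -12.049], TCP at [232.535, -606.982, 231.31] pointing down, gripper open.
Joint ranges: [-164.97, 164.97], [-17.58, 116.51], [-87.97, 89.64], [11.32, 138.91], [-80.73, 260.73], [10.89, 115.49], [-147.41, 147.41]. Speed limits (degrees/s): [147.25, 147.25, 180, 180, 180, 180, 180].

## Interface

Orientations are given as a 3x3 rotation matrix whose columns are the frame's x, y, z axes.
In Python, from plant import readout, optics, arm, finder gives the robot as it stands.
- The arm moves only by the tool carry_out, never from a script. Its argument "moves" is a list of rows, each an object with "translation": the shift along the tool's x, y, z in cm, a list of three; "delta_rot": the turn, a rotation vector about the tool's x, y, z in rad, a list of three. In form: [{"translation": [dx, dy, dz], "delta_rot": [ax, ay, az]}, ...]. A call has 1 to 12 rows; each row shifts and turns the commanded pose from where the row before left it, along the tool's axes as they then stand; what a row does not reach is not made up. A row lasts 1/12 s, in which the tool goes at most 41.7 mm and 7.16 degrees, less where a joint would pass 70% of its speed; a pose out of reach is approached as far as the arm can. A call is refused whole if a number of a shift passes 4.17 or a number of a turn 0.125, either way. A call with a gripper value outside its range is refused whole. "claw" is the closure, from 0 (fully open) to 1 (shut), set as the call begins (left out, the last holds). The fingers move at their own pace and stop on an object; "newtons" is the grip in N (left out, the last holds). Time passes only in rows, so rows that do not move let the fingers close. It gives the time, the measured TCP pose, the force, the opening and the grip force at its end, in the units of the state.
- readout.observe(): the state, without advancing time (a new reading comes with each control period).
- optics.snapshot(name): name is "scene" or "top" or "wrist"; returns a dict with "img" (384x512x3 uint8, red, green, blue), "vertical_fov" (degrees; the focal length in pixels is half the picture's height over the tangent of half this angle, whatever the lens; pixels are square), "cx", "cy" (the principal point, pixels), "k1" (the pictures are not rectified: a ray, as slopes to the right and down, at radius r is drawn at 1 + k1 r^2 times it, then the intrinsics apply), "rvec" (rotation vector, rad) and "tvec" (3), from world to camera coordinates, as OpenCV has them. Camera axes: x right, y down, z forward; pixel columns grow to the right and rows downward; lengths in mm; the calibration is good to about 2 mm. A picture is of the moment at which its call begins. There is no depth.
- arm.job_done(): hands the job in; it is judged then, once.
Trained networks look in a picture, given as the dict that the camera call returned (one of the last four; its "shot" number tells which), for a name from the list of things; names that differ only in an ending like _2 or _b are one class to them, and where a whole thing is asked for, a point or a joint stands for the part that bears it (a point fixed in the world has none). Each returns a list of dicts, best first, with "score" (0 to 1); they miss things now and then, are a little off and sometimes report something else, mostly with a low value. They report only what shows in the picture. A call takes as long as a camera call. They do not tell look-alikes from the thing itself.
- finder.spot_in(picture, label): "point" ([column, row] in pixels, amid what is visible of it).
- finder.trace(picture, label): "mask" (384x512 bool, what is visible of it) and "point" ([column, row] in pixels, amid what is visible of it).
- finder.pinpoint(picture, label): "point" ([column, row] in pixels: a listed point, or the origin of a listed thing).
The state is a dict: "time": time; "joint_pos": joint angles; "joint_velocities": joint speeds; "joint_efforts": joint torques, N m; "position": TCP position; "orientation": TCP orientation; "ft_force": force on the tool from outside, world axes, zero at the start; "ft_torque": the same for the moment, N m; "finger_gap": finger opening in mm; "grip_force": force on a finger pad.
Only numpy, scipy, OpenCV 4.12 (cv2) and the standard library are available. Lean on these libraries where they do the work, as an engineer would, in place of code of your own. Each camera call takes 0.05 s, during which the arm holds its last target. There are 200 camera calls.

## Working session

There is one attempt and no reset: what is moved stays moved. The work goes in short steps, Python scripts to look and compute and a tool call to move; the robot and the scene stay as the last step left them, time stands still between calls to the robot, and variables do not carry over. Pictures are saved under pics/ and viewed, at most 10 in all, crops included, and the job is handed in when it is done.

Besides the shell and the picture viewer there is one more tool, called after "Emit:" as a command line: name --argument value ..., lists and objects as JSON in quotes. carry_out: Moves the arm, as the interface text tells. Its arguments: {"type":"object","properties":{"moves":{"type":"array"},"claw":{"type":"number"},"newtons":{"type":"number"}},"required":["moves"]}

```bash
mkdir -p pics; ls
cat > h.py <<'E'
import numpy as np, cv2
from plant import readout, optics, arm, finder
def K(p):
    f=p["img"].shape[0]/2/np.tan(np.radians(p["vertical_fov"])/2)
    return f
def ray(p,uv):
    f=K(p); d=np.array([(uv[0]-p["cx"])/f,(uv[1]-p["cy"])/f]); u=d.copy()
    for _ in range(30): u=d/(1+p["k1"]*(u@u))
    R=cv2.Rodrigues(np.array(p["rvec"],float))[0]; t=np.array(p["tvec"],float).ravel()
    return -R.T@t, R.T@np.array([u[0],u[1],1])
def atz(p,uv,z):
    o,d=ray(p,uv); return o+d*(z-o[2])/d[2]
def proj(p,X):
    R=cv2.Rodrigues(np.array(p["rvec"],float))[0]; c=R@np.array(X,float)+np.array(p["tvec"],float).ravel()
    u=c[:2]/c[2]; return u*(1+p["k1"]*(u@u))*K(p)+[p["cx"],p["cy"]]
def save(p,n,s=1,crop=None):
    im=p["img"][:,:,::-1]
    if crop: im=im[crop[1]:crop[3],crop[0]:crop[2]]
    cv2.imwrite("pics/"+n,cv2.resize(im,None,fx=s,fy=s,interpolation=cv2.INTER_CUBIC))
E
python3 - <<'E'
from h import *
a=optics.snapshot("top"); b=optics.snapshot("scene")
save(a,"top.png",1.5); save(b,"scene.png",1.5)
for p,n in((a,"top"),(b,"scene")):
    print(n,ray(p,(256,192)))
    for l,z in(("dowel_grip",20),("dowel_tip",20),("mat",0),("chest",0),("hole",49),("lid_hinge",90),("lid_edge",90)):
        for r in finder.pinpoint(p,l)[:3]: print(l,np.round(r["score"],2),np.round(r["point"]),np.round(atz(p,r["point"],z)))
print(readout.observe())
E
```

```text
pics
top (array([ 366.57032103,   32.99075358, 1378.12087394]), array([ 0.16487574,  0.03566028, -0.98577266]))
dowel_grip 0.6 [343. 225.] [ 458. -242.   20.]
dowel_grip 0.59 [149. 246.] [396. 497.  20.]
dowel_grip 0.51 [190. 210.] [533. 335.  20.]
dowel_tip 0.67 [196. 168.] [698. 316.  20.]
dowel_tip 0.58 [218. 193.] [593. 230.  20.]
dowel_tip 0.51 [176. 272.] [296. 390.  20.]
mat 0.8 [198. 205.] [554. 312.   0.]
chest 0.84 [250. 256.] [353. 110.   0.]
chest 0.6 [322. 222.] [ 473. -166.    0.]
hole 0.76 [305. 224.] [465. -98.  49.]
lid_hinge 0.65 [223. 193.] [584. 201.  90.]
lid_hinge 0.63 [343. 226.] [ 448. -228.   90.]
lid_hinge 0.6 [265. 262.] [332.  53.  90.]
lid_edge 0.71 [232. 250.] [374. 169.  90.]
lid_edge 0.58 [307. 214.] [ 495. -103.   90.]
scene (array([1409.74246904,  195.05256622,  708.15213693]), array([-0.78924592, -0.14107618, -0.59804866]))
dowel_grip 0.76 [352. 208.] [545. 338.  20.]
dowel_grip 0.57 [399. 184.] [397. 502.  20.]
dowel_tip 0.84 [362. 167.] [306. 386.  20.]
dowel_tip 0.55 [309. 215.] [596. 208.  20.]
mat 0.89 [340. 214.] [556. 305.   0.]
mat 0.68 [111
[... 594 characters left out ...]
,  3.00547957e-02,  7.77393657e-05,  8.95105602e-02,
        4.13686419e-02,  6.82358865e-02,  1.11342616e-02]), 'joint_efforts': array([ 5.41626468e-04, -5.69287491e+01, -5.80941349e+00, -2.81314820e+01,
        1.28500635e-02,  1.62814911e-03,  2.42905003e-05]), 'position': array([ 232.51479715, -607.00493332,  231.34540739]), 'orientation': array([[ 9.33854815e-01,  3.57652317e-01,  5.92044953e-05],
       [ 3.57652321e-01, -9.33854813e-01, -7.83975903e-05],
       [ 2.72493231e-05,  9.43865924e-05, -9.99999995e-01]]), 'ft_force': array([ 0.44032837,  0.02450873, -0.49421376]), 'ft_torque': array([ 0.02029782, -0.03957469, -0.05028597]), 'grip_force': 0.0, 'finger_gap': 85.15937538785063}
```

View pics/top.png

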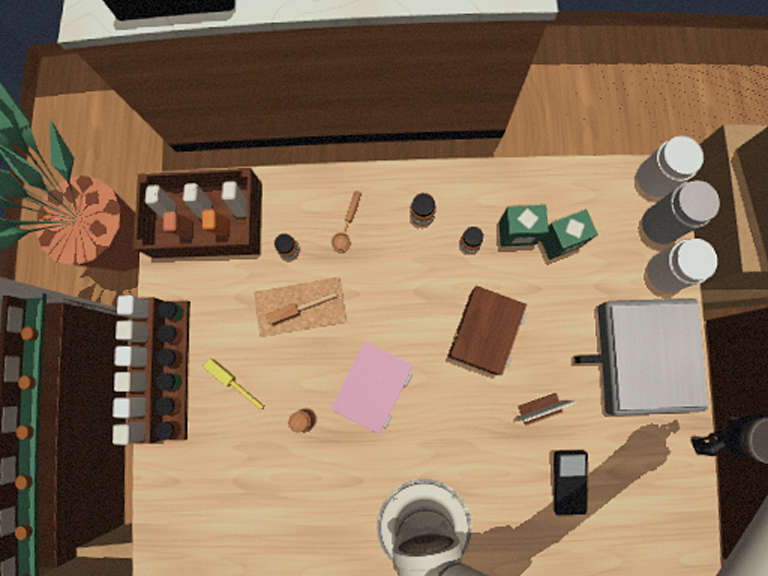

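View pics/scene.png

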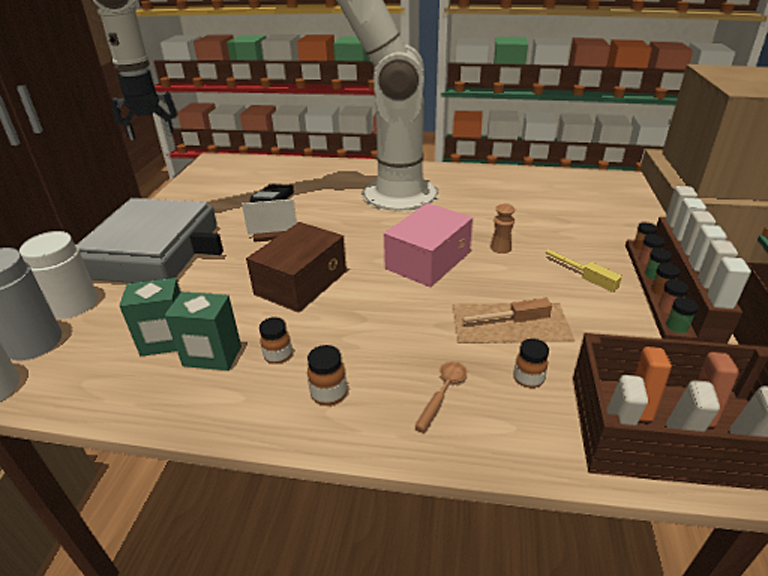

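Candidates: for the dowel, the wooden one on the cork mat (top view, original pixels about 190,208) and a yellow one off the mat (149,246). For the chest, the dark brown one (322,222) and a pink one (250,256). The wooden dowel on the mat and the dark chest fit the description. I'll confirm both in one crop and fit the chest and dowel outlines.

```bash
cat >> h.py <<'E'
from scipy.optimize import minimize
def box(x0,x1,y0,y1,z0,z1): return np.array([[x,y,z] for x in(x0,x1) for y in(y0,y1) for z in(z0,z1)],float)
def place(P,s,z=0):
    c,sn=np.cos(s[2]),np.sin(s[2]); return np.c_[P[:,0]*c-P[:,1]*sn+s[0],P[:,0]*sn+P[:,1]*c+s[1],P[:,2]+z]
def iou(parts,s,p,mask):
    m=np.zeros((384*4,512*4),np.uint8)
    for P in parts:
        q=np.array([proj(p,X) for X in place(P,s)]); h=cv2.convexHull(((q+.5)*4).astype(np.float32))
        cv2.fillConvexPoly(m,np.round(h).astype(np.int32),1)
    m=cv2.resize(m.astype(np.float32),(512,384),interpolation=cv2.INTER_AREA)
    return np.minimum(m,mask).sum()/np.maximum(m,mask).sum()
def fit(parts,s0,views):
    f=lambda v:-sum(iou(parts,[v[0],v[1],v[2]/100],p,m) for p,m in views)
    v0=np.array([s0[0],s0[1],s0[2]*100]); 
    for st in(15,5):
        r=minimize(f,v0,method="Nelder-Mead",options=dict(initial_simplex=[v0]+[v0+st*e for e in np.eye(3)],xatol=.2,fatol=1e-4)); v0=r.x
    return np.array([v0[0],v0[1],v0[2]/100]),-r.fun/len(views)
CHEST=[box(-65,65,-90,90,0,98)]
DOWEL=[box(-40,40,-14,14,3,37),box(40,145,-6,6,14,26)]
MAT=[box(-115,115,-60,60,0,3)]
def mask_at(p,l,uv):
    r=[m for m in finder.trace(p,l) if m["mask"][int(uv[1])-6:int(uv[1])+7,int(uv[0])-6:int(uv[0])+7].any()]
    return (r[0]["mask"].astype(np.float32),r[0]["score"]) if r else (None,0)
E
python3 - <<'E'
from h import *
a=optics.snapshot("top"); b=optics.snapshot("scene")
save(b,"crop.png",2.9,(150,130,420,240))
for l,parts,s0,ua,ub in(("chest",CHEST,(474,-155,1.25),(322,222),(197,177)),("dowel_grip",DOWEL,(542,337,-1.22),(190,209),(352,208)),("mat",MAT,(554,308,-1.3),(205,212),(330,218))):
    V=[]
    for p,u in((a,ua),(b,ub)):
        m,s=mask_at(p,l,u); print(l,s,None if m is None else m.sum())
        if m is not None: V.append((p,m))
    for v in V: print(np.round(fit(parts,s0,[v])[0],2))
    s,q=fit(parts,s0,V); print("both",np.round(s[:2],1),np.degrees(s[2]),q)
    if l=="chest": print("hole",place(np.array([[65,40,49.]]),s), [proj(p,place(np.array([[65,40,49.]]),s)[0]) for p in(a,b)])
for p in (b,a):
  for r in finder.pinpoint(p,"hole"): print(r["point"],r["score"])
E
```

```text
chest 0.84 2033.0
chest 0.66 2825.0
[ 474.12 -165.8     1.18]
[ 476.8  -165.94    1.18]
both [ 475.1 -166. ] 67.30967746448171 0.9653369188308716
hole [[463.31803666 -90.61596792  49.        ]] [array([303.32517936, 224.18405142]), array([221.44475526, 175.57052446])]
dowel_grip 0.64 216.0
dowel_grip 0.78 458.0
[534.82 342.52  -1.21]
[536.31 342.33  -1.21]
both [534.3 343.6] -70.66508025382213 0.7308111786842346
mat 0.63 1597.0
mat 0.65 1623.0
[556.61 303.46  -1.41]
[557.21 303.85  -1.42]
both [557.1 303.6] -81.31329675368717 0.8028507232666016
[308.6, 159.9] 0.93
[220.1, 174.6] 0.6
[304.2, 224.6] 0.77
```

View pics/crop.png

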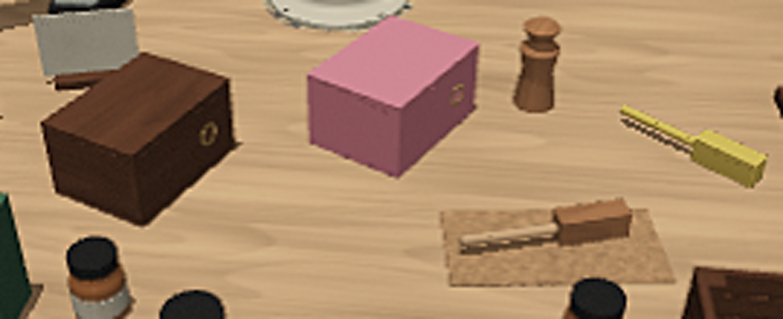

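The crop confirms it: the dark chest has its brass ring at crop (208,133), and the wooden dowel lies on the mat with its handle at (592,222) and tip at (465,243). The pink chest and yellow tool are decoys. I'm moving over the dowel now.

Emit:
carry_out --moves '[{"translation": [2.4,-3.0,0],"delta_rot": [0,0,0]},{"translation": [2.4,-3.0,0],"delta_rot": [0,0,0]},{"translation": [2.4,-3.0,0],"delta_rot": [0,0,0]},{"translation": [2.4,-3.0,0],"delta_rot": [0,0,0]},{"translation": [2.4,-3.0,0],"delta_rot": [0,0,0]},{"translation": [2.4,-3.0,0],"delta_rot": [0,0,0]},{"translation": [2.4,-3.0,0],"delta_rot": [0,0,0]},{"translation": [2.4,-3.0,0],"delta_rot": [0,0,0]},{"translation": [2.4,-3.0,0],"delta_rot": [0,0,0]},{"translation": [2.4,-3.0,0],"delta_rot": [0,0,0]},{"translation": [2.4,-3.0,0],"delta_rot": [0,0,0]},{"translation": [2.4,-3.0,0],"delta_rot": [0,0,0]}]' --claw 0

```text
time: 2.3
position: [373.0, -166.1, 231.7]
orientation: [[0.934, 0.358, 0.001], [0.358, -0.934, -0.001], [0.0, 0.001, -1.0]]
ft_force: [1.2, -0.7, -0.1]
finger_gap: 85.4
grip_force: 0.0
```

Emit:
carry_out --moves '[{"translation": [2.4,-3.0,0],"delta_rot": [0,0,0]},{"translation": [2.4,-3.0,0],"delta_rot": [0,0,0]},{"translation": [2.4,-3.0,0],"delta_rot": [0,0,0]},{"translation": [2.4,-3.0,0],"delta_rot": [0,0,0]},{"translation": [2.4,-3.0,0],"delta_rot": [0,0,0]},{"translation": [2.4,-3.0,0],"delta_rot": [0,0,0]},{"translation": [2.4,-3.0,0],"delta_rot": [0,0,0]},{"translation": [2.4,-3.0,0],"delta_rot": [0,0,0]},{"translation": [2.4,-3.0,0],"delta_rot": [0,0,0]},{"translation": [2.4,-3.0,0],"delta_rot": [0,0,0]},{"translation": [2.4,-3.0,0],"delta_rot": [0,0,0]},{"translation": [2.4,-3.0,0],"delta_rot": [0,0,0]}]'

```text
time: 3.3
position: [513.4, 273.1, 231.1]
orientation: [[0.934, 0.357, 0.0], [0.357, -0.934, -0.0], [-0.0, 0.0, -1.0]]
ft_force: [0.8, -0.3, 1.0]
finger_gap: 85.4
grip_force: 0.0
```

Emit:
carry_out --moves '[{"translation": [0,0,0],"delta_rot": [0,0,-0.12]},{"translation": [0,0,0],"delta_rot": [0,0,-0.12]},{"translation": [0,0,0],"delta_rot": [0,0,-0.12]},{"translation": [0,0,0],"delta_rot": [0,0,-0.12]},{"translation": [0,0,0],"delta_rot": [0,0,-0.12]},{"translation": [0,0,0],"delta_rot": [0,0,-0.12]},{"translation": [0,0,0],"delta_rot": [0,0,-0.12]},{"translation": [0,0,0],"delta_rot": [0,0,-0.12]},{"translation": [0,0,0],"delta_rot": [0,0,-0.12]},{"translation": [0,0,0],"delta_rot": [0,0,-0.12]},{"translation": [0,0,0],"delta_rot": [0,0,-0.12]},{"translation": [0,0,0],"delta_rot": [0,0,-0.12]}]'

```text
time: 4.3
position: [513.1, 271.2, 231.4]
orientation: [[-0.238, 0.971, 0.0], [0.971, 0.238, -0.0], [-0.0, 0.0, -1.0]]
ft_force: [-1.0, -1.0, 0.2]
finger_gap: 85.3
grip_force: 0.0
```

```bash
cat >> h.py <<'E'
def rel(target,yawdeg=None):
    s=readout.observe(); R=s["orientation"]; d=R.T@(np.array(target,float)-s["position"])
    print("tool shift cm",np.round(d/10,2),"yaw now",np.round(np.degrees(np.arctan2(R[1,0],R[0,0])),2))
    if yawdeg is not None:
        y=np.radians(yawdeg); T=np.array([[np.cos(y),np.sin(y),0],[np.sin(y),-np.cos(y),0],[0,0,-1]])
        print("rotvec",np.round(cv2.Rodrigues(R.T@T)[0].ravel(),3))
E
python3 - <<'E'
from h import *
w=optics.snapshot("wrist"); save(w,"w1.png",1.2); print(ray(w,(256,192)))
s0=(534.3,343.6,np.radians(-70.7))
u=proj(w,(534,343,37)); print(u)
for l,z in(("dowel_grip",20),("dowel_tip",20),("mat",0)):
    for r in finder.pinpoint(w,l)[:2]: print(l,r["score"],r["point"],atz(w,r["point"],z))
for l,P,s in(("dowel_grip",DOWEL,s0),("mat",MAT,(557,303.6,-1.42))):
    m,sc=mask_at(w,l,proj(w,(s[0],s[1],20)))
    if m is not None: f,q=fit(P,s,[(w,m)]); print(l,sc,m.sum(),f,np.degrees(f[2]),q)
E
```

```text
(array([493.90882472, 345.99785907, 373.26221146]), array([ 0.06560525, -0.3119866 , -0.94807027]))
[290.29561599 113.63288398]
dowel_grip 0.89 [285.8, 109.8] [529.1869448  346.02110056  20.        ]
dowel_tip 0.92 [296.4, 215.8] [583.17907073 208.55779853  20.        ]
dowel_tip 0.86 [108.2, 21.4] [300.39376233 393.30757286  20.        ]
mat 0.66 [294.8, 145.5] [556.24589073 302.71796417   0.        ]
dowel_grip 0.58 2266.0 [534.52238218 342.79048179  -1.22994278] -70.47053028584573 0.93064945936203
mat 0.61 12382.0 [555.54943933 305.34488102  -1.42850274] -81.84717788604456 0.8344421982765198
```

View pics/w1.png

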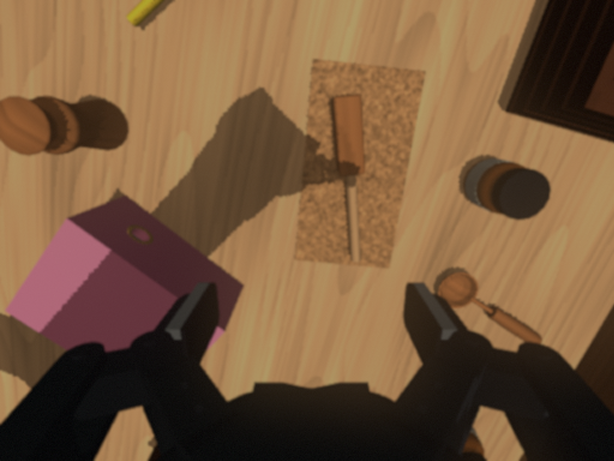

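The wrist view shows the dowel handle at (348,133) with its rod tip at (355,260) and the mat around it. It agrees with the stereo fit, so I'm using (533.5, 343.5) with yaw -70° for the dowel.

Run:
```python
from h import *
rel((533.5,343.5,7),110)
```

```text
tool shift cm [ 6.55  3.66 22.43] yaw now 103.3
rotvec [ 0.     0.    -0.117]
```

Emit:
carry_out --moves '[{"translation": [1.31,0.73,2.6],"delta_rot": [0,0,0]},{"translation": [1.31,0.73,2.6],"delta_rot": [0,0,0]},{"translation": [1.31,0.73,2.6],"delta_rot": [0,0,0]},{"translation": [1.31,0.73,2.6],"delta_rot": [0,0,0]},{"translation": [1.31,0.73,2.6],"delta_rot": [0,0,0]},{"translation": [0,0,1.5],"delta_rot": [0,0,-0.117]},{"translation": [0,0,1.5],"delta_rot": [0,0,0]},{"translation": [0,0,0],"delta_rot": [0,0,0]}]'

```text
time: 5.27
position: [531.6, 342.1, 68.0]
orientation: [[-0.341, 0.94, -0.004], [0.94, 0.341, -0.003], [-0.001, -0.005, -1.0]]
ft_force: [-0.5, -1.0, -0.2]
finger_gap: 85.0
grip_force: 0.0
```

Run:
```python
from h import *
w=optics.snapshot("wrist")
m,sc=mask_at(w,"dowel_grip",proj(w,(534,343,20)))
if m is not None: f,q=fit(DOWEL,(534,343,-1.23),[(w,m)]); print(sc,m.sum(),f,np.degrees(f[2]),q)
rel((533.5,343.5,7),110)
```

```text
0.62 5073.0 [534.87705312 343.07350096  -1.2293571 ] -70.43697334653747 0.8638998866081238
tool shift cm [0.02 0.05 6.43] yaw now 109.96
rotvec [-0.001  0.    -0.001]
```

Emit:
carry_out --moves '[{"translation": [0,0.05,1.5],"delta_rot": [0,0,0]},{"translation": [0,0.05,1.5],"delta_rot": [0,0,0]},{"translation": [0,0,1.3],"delta_rot": [0,0,0]},{"translation": [0,0,1.1],"delta_rot": [0,0,0]},{"translation": [0,0,0.9],"delta_rot": [0,0,0]},{"translation": [0,0,0],"delta_rot": [0,0,0]},{"translation": [0,0,0],"delta_rot": [0,0,0]}]'

```text
time: 5.95
position: [533.5, 343.9, 7.6]
orientation: [[-0.345, 0.939, -0.001], [0.939, 0.345, -0.0], [0.0, -0.001, -1.0]]
ft_force: [-1.2, 0.0, 0.2]
finger_gap: 85.7
grip_force: 0.0
```

Emit:
carry_out --moves '[{"translation": [0,0,0],"delta_rot": [0,0,0]},{"translation": [0,0,0],"delta_rot": [0,0,0]},{"translation": [0,0,0],"delta_rot": [0,0,0]},{"translation": [0,0,0],"delta_rot": [0,0,0]},{"translation": [0,0,0],"delta_rot": [0,0,0]},{"translation": [0,0,0],"delta_rot": [0,0,0]},{"translation": [0,0,0],"delta_rot": [0,0,0]},{"translation": [0,0,0],"delta_rot": [0,0,0]}]' --claw 1 --newtons 80

```text
time: 6.62
position: [534.5, 344.4, 9.0]
orientation: [[-0.345, 0.939, 0.001], [0.939, 0.345, 0.001], [0.0, 0.001, -1.0]]
ft_force: [0.4, 0.0, 5.6]
finger_gap: 26.8
grip_force: 79.2
```

Emit:
carry_out --moves '[{"translation": [0,0,-1.8],"delta_rot": [0,0,0]},{"translation": [0,0,-3.0],"delta_rot": [0,0,0]},{"translation": [0,0,-3.0],"delta_rot": [0,0,0]},{"translation": [0,0,-3.0],"delta_rot": [0,0,0]},{"translation": [-2.0,-0.7,0],"delta_rot": [0,0,0]},{"translation": [-3.4,-1.2,0],"delta_rot": [0,0,0]},{"translation": [-3.8,-1.35,0],"delta_rot": [0,0,0]},{"translation": [-3.8,-1.35,0],"delta_rot": [0,0,0]},{"translation": [-3.8,-1.35,0],"delta_rot": [0,0,0]},{"translation": [-3.8,-1.35,0],"delta_rot": [0,0,0]},{"translation": [-2.5,-0.9,0],"delta_rot": [0,0,0]},{"translation": [-1.3,-0.4,0],"delta_rot": [0,0,0]}]'

```text
time: 7.62
position: [537.2, 79.5, 116.3]
orientation: [[-0.34, 0.941, -0.001], [0.941, 0.34, -0.004], [-0.003, -0.003, -1.0]]
ft_force: [0.3, -0.0, -0.8]
finger_gap: 26.7
grip_force: 78.8
```

Emit:
carry_out --moves '[{"translation": [0,0,0],"delta_rot": [0,0,0.06]},{"translation": [0,0,0],"delta_rot": [0,0,0.11]},{"translation": [0,0,0],"delta_rot": [0,0,0.11]},{"translation": [0,0,0],"delta_rot": [0,0,0.11]},{"translation": [0,0,0],"delta_rot": [0,0,0.11]},{"translation": [0,0,0],"delta_rot": [0,0,0.11]},{"translation": [0,0,0],"delta_rot": [0,0,0.09]},{"translation": [0,0,0],"delta_rot": [0,0,0.043]},{"translation": [0,0,0],"delta_rot": [0,0,0]}]'

```text
time: 8.37
position: [537.2, 85.4, 117.1]
orientation: [[0.382, 0.924, 0.0], [0.924, -0.382, -0.001], [-0.001, 0.001, -1.0]]
ft_force: [-0.2, -0.2, -0.3]
finger_gap: 27.0
grip_force: 78.6
```

Run:
```python
from h import *
b=optics.snapshot("scene");w=optics.snapshot("wrist");a=optics.snapshot("top")
im=np.hstack([cv2.resize(w["img"],(400,300)),cv2.resize(b["img"][110:230,170:330],(400,300),interpolation=cv2.INTER_CUBIC)])
cv2.imwrite("pics/c2.png",im[:,:,::-1])
s=readout.observe(); print(s["position"],s["orientation"],s["finger_gap"],s["ft_force"])
rel((536.6,84.7,100),67.3)
for n,p in(("s",b),("w",w),("t",a)):
    for l in("dowel_grip","dowel_tip","hole","lid_edge","lid_hinge","chest"):
        for r in finder.pinpoint(p,l)[:3]: print(n,l,round(r["score"],2),r["point"])
R=s["orientation"];xc=-R[:,0]
for d in(0,145):
    X=s["position"]+[0,0,11.5]+xc*d; print(X,[np.round(proj(p,X),1) for p in(b,w,a)])
H=(463.3,-90.6,49); print("hole",[np.round(proj(p,H),1) for p in(b,w,a)])
V=[]
for n,p in(("s",b),("w",w),("t",a)):
    m,sc=mask_at(p,"chest",proj(p,(475,-166,60)))
    if m is not None: V.append((p,m)); print(n,sc,m.sum(),fit(CHEST,(475,-166,1.175),[(p,m)]))
```

```text
[537.32137551  85.32732647 116.71319633] [[ 3.79368088e-01  9.25245824e-01  1.39780244e-04]
 [ 9.25245818e-01 -3.79368050e-01 -2.41720597e-04]
 [-1.70622815e-04  2.21032167e-04 -9.99999961e-01]] 26.97586063565688 [-0.11486962 -0.08422621 -1.04616777]
tool shift cm [-0.09 -0.04  1.67] yaw now 67.71
rotvec [0.    0.    0.007]
s dowel_grip 0.84 [270.2, 175.6]
s dowel_grip 0.7 [180.4, 161.2]
s dowel_grip 0.57 [397.9, 184.3]
s dowel_tip 0.85 [366.1, 169.8]
s dowel_tip 0.7 [230.3, 162.1]
s hole 0.95 [218.2, 175.4]
s hole 0.92 [308.4, 159.7]
s hole 0.75 [181.5, 160.8]
s lid_edge 0.71 [302.5, 158.6]
s lid_edge 0.63 [212.1, 169.5]
s lid_hinge 0.95 [272.2, 148.1]
s lid_hinge 0.78 [184.1, 160.9]
s lid_hinge 0.55 [203.3, 189.0]
s chest 0.24 [343.8, 215.3]
w dowel_grip 0.89 [258.0, 248.9]
w lid_hinge 0.76 [24.4, 338.9]
w chest 0.58 [85.5, 222.4]
t dowel_tip 0.52 [177.8, 270.7]
t hole 0.76 [303.6, 222.9]
t lid_edge 0.95 [233.6, 249.3]
t lid_edge 0.88 [303.7, 210.6]
t lid_edge 0.45 [279.6, 143.2]
t lid_hinge 0.71 [344.4, 224.9]
t lid_hinge 0.7 [265.7, 264.7]
t chest 0.79 [320.4, 222.8]
t chest 0.78 [248.0, 256.9]
[537.32137551  85.32732647 128.21319633] [array([270.6, 171.5]), array([260.3, 248.1]), array([254.2, 202.8])]
[482.31300272 -48.8333172  128.23793664] [array([230.8, 159.1]), array([260. , 423.9]), array([293.1, 217.4])]
hole [array([221.5, 175.6]), array([258. , 368.2]), array([303.3, 224.2])]
s 0.71 2732.0 (array([ 474.88922998, -165.76088536,    1.18313649]), np.float64(0.9777277112007141))
t 0.94 1050.0 (array([ 484.07599344, -172.82220238,    1.16911589]), np.float64(0.5220039486885071))
```

View pics/c2.png

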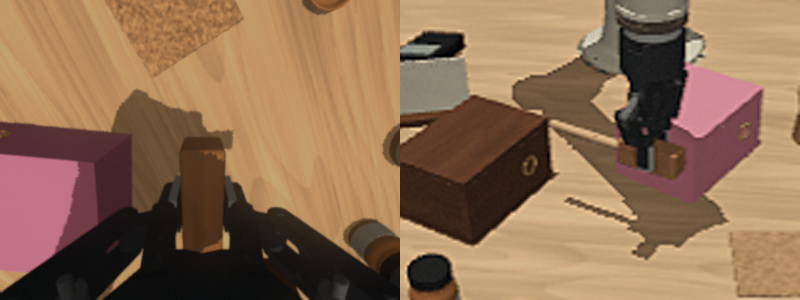

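The grasp holds and the rod is level: its tip in the scene crop is at about (553,123), on the prediction, and the hole ring is at (530,167). I'm moving to a standoff just outside the hole.

Run:
```python
from h import *
rel((522.6,54.4,37.5),67.5)
```

```text
tool shift cm [-3.42 -0.2   7.88] yaw now 67.59
rotvec [0.    0.    0.002]
```

Emit:
carry_out --moves '[{"translation": [0,0,2.0],"delta_rot": [0,0,0]},{"translation": [0,-0.1,2.5],"delta_rot": [0,0,0]},{"translation": [0,-0.1,2.0],"delta_rot": [0,0,0]},{"translation": [0,0,1.4],"delta_rot": [0,0,0]},{"translation": [-1.2,0,0],"delta_rot": [0,0,0]},{"translation": [-1.2,0,0],"delta_rot": [0,0,0]},{"translation": [-1.0,0,0],"delta_rot": [0,0,0]},{"translation": [0,0,0],"delta_rot": [0,0,0]},{"translation": [0,0,0],"delta_rot": [0,0,0]}]'

```text
time: 10.32
position: [523.3, 53.0, 38.3]
orientation: [[0.383, 0.924, 0.002], [0.924, -0.383, -0.001], [-0.0, 0.002, -1.0]]
ft_force: [0.9, 0.6, -0.3]
finger_gap: 26.8
grip_force: 78.8
```

Run:
```python
from h import *
b=optics.snapshot("scene");a=optics.snapshot("top")
s=readout.observe(); R=s["orientation"]; print(s["position"])
c0=s["position"]+[0,0,11.5]; tip=c0-R[:,0]*145; H=(462.8,-90.7,49)
rel((522.6,54.4,37.5),67.5)
outs=[]
for p in(b,a):
    print("hole",proj(p,H),"tip",proj(p,tip),"handle end",proj(p,c0-R[:,0]*40))
    x,y=np.round(proj(p,H)).astype(int)
    o=(x-20,y-25); im=cv2.resize(p["img"][o[1]:o[1]+50,o[0]:o[0]+50].copy(),(400,400),interpolation=cv2.INTER_CUBIC)
    for X,c in((H,(255,0,0)),(tip,(0,255,0)),(c0-R[:,0]*40,(0,255,255))):
        q=(proj(p,X)-o+.5)*8; cv2.drawMarker(im,tuple(int(v) for v in q),c,cv2.MARKER_CROSS,14,1)
    for e in(box(-65,65,-90,90,98,98)[::2],):
        for q in place(e,(475,-166,1.178)): 
            t=(proj(p,q)-o+.5)*8; cv2.drawMarker(im,tuple(int(v) for v in t),(255,0,255),cv2.MARKER_CROSS,14,1)
    outs.append(im)
cv2.imwrite("pics/c3.png",np.hstack(outs)[:,:,::-1])
```

```text
[523.51014666  54.48827588  38.2710756 ]
tool shift cm [-0.04 -0.08  0.08] yaw now 67.55
rotvec [ 0.002 -0.001  0.001]
hole [221.45698927 175.48328027] tip [224.30600278 176.44417726] handle end [250.79117366 185.46640494]
hole [303.35384574 224.32365204] tip [300.27923221 222.95258042] handle end [273.63874009 212.90528697]
```

View pics/c3.png

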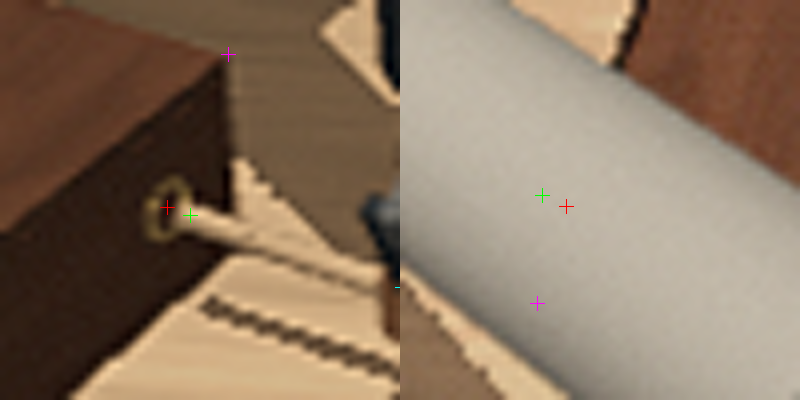

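The red cross, my predicted hole, sits on the ring centre at (168,209), and the rod tip at (186,211) lines up with it. I'm inserting slowly.

Emit:
carry_out --moves '[{"translation": [0,-0.07,0.07],"delta_rot": [0,0,0]},{"translation": [-0.4,0,0],"delta_rot": [0,0,0]},{"translation": [-0.4,0,0],"delta_rot": [0,0,0]},{"translation": [-0.4,0,0],"delta_rot": [0,0,0]},{"translation": [-0.4,0,0],"delta_rot": [0,0,0]},{"translation": [-0.4,0,0],"delta_rot": [0,0,0]},{"translation": [-0.3,0,0],"delta_rot": [0,0,0]},{"translation": [0,0,0],"delta_rot": [0,0,0]}]'

```text
time: 11.08
position: [512.9, 32.5, 36.5]
orientation: [[0.382, 0.924, -0.0], [0.924, -0.382, -0.001], [-0.001, -0.0, -1.0]]
ft_force: [0.1, 0.3, 0.1]
finger_gap: 27.1
grip_force: 78.8
```

Run:
```python
from h import *
s=readout.observe(); print(s["position"],s["ft_force"],s["ft_torque"])
rel((462.8+112*.3827,-90.7+112*.9239,37.5),67.5)
```

```text
[512.88257613  32.51679176  36.46855701] [0.09087789 0.28235749 0.13849572] [-0.01122892 -0.00714935 -0.01877058]
tool shift cm [-2.1   0.09 -0.1 ] yaw now 67.54
rotvec [-0.     0.001  0.001]
```

Emit:
carry_out --moves '[{"translation": [-0.3,0.07,-0.07],"delta_rot": [0,0,0]},{"translation": [-0.4,0,0],"delta_rot": [0,0,0]},{"translation": [-0.4,0,0],"delta_rot": [0,0,0]},{"translation": [-0.3,0,0],"delta_rot": [0,0,0]},{"translation": [-0.2,0,0],"delta_rot": [0,0,0]},{"translation": [-0.2,0,0],"delta_rot": [0,0,0]},{"translation": [-0.15,0,0],"delta_rot": [0,0,0]},{"translation": [0,0,0],"delta_rot": [0,0,0]}]'

```text
time: 11.75
position: [506.6, 15.4, 37.4]
orientation: [[0.381, 0.925, 0.001], [0.925, -0.381, 0.0], [0.001, 0.0, -1.0]]
ft_force: [1.4, 4.1, -0.8]
finger_gap: 26.7
grip_force: 78.7
```

Run:
```python
from h import *
s=readout.observe(); print(s["position"],s["ft_force"],s["orientation"][:,0]@s["ft_force"])
b=optics.snapshot("scene"); save(b,"c4.png",4,(160,110,310,220))
```

```text
[506.62006845  15.42105948  37.43402015] [ 1.44091704  4.07249437 -0.76348078] 4.313911254139923
```

View pics/c4.png

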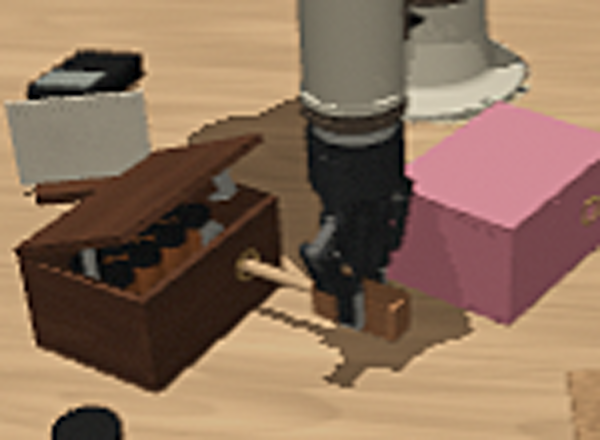

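The lid popped: in the picture its edge is raised at (260,140) and the rod is in the hole at (245,262). Next I retract, rise, shift to the middle of the lid, then go in under its edge.

Emit:
carry_out --moves '[{"translation": [0.6,0,0],"delta_rot": [0,0,0]},{"translation": [1.0,0,0],"delta_rot": [0,0,0]},{"translation": [1.2,0,0],"delta_rot": [0,0,0]},{"translation": [1.2,0,0],"delta_rot": [0,0,0]},{"translation": [1.0,0,0],"delta_rot": [0,0,0]},{"translation": [0.4,0,0],"delta_rot": [0,0,0]},{"translation": [0,0.5,-1.0],"delta_rot": [0,0,0]},{"translation": [0,1.0,-2.0],"delta_rot": [0,0,0]},{"translation": [0,1.0,-2.0],"delta_rot": [0,0,0]},{"translation": [0,1.0,-1.7],"delta_rot": [0,0,0]},{"translation": [0,0.5,-1.0],"delta_rot": [0,0,0]},{"translation": [0,0,0],"delta_rot": [0,0,0]}]'

```text
time: 12.8
position: [566.7, 48.9, 116.8]
orientation: [[0.383, 0.924, 0.004], [0.924, -0.383, -0.0], [0.001, 0.004, -1.0]]
ft_force: [0.5, -0.2, -0.6]
finger_gap: 27.0
grip_force: 78.7
```

Run:
```python
from h import *
s=readout.observe(); print(s["position"],s["ft_force"])
d=s["position"]-[475,-166,0]; xc=np.array([.381,.9245,0]); yc=np.array([-.9245,.381,0]); print("tip chest",d@xc-145,d@yc,d[2]+11.5)
b=optics.snapshot("scene"); save(b,"c5.png",4,(160,110,310,220))
for x in(0,25,60): print((proj(b,np.array([475,-166,126])+xc*x)-[160,110])*4)
```

```text
[566.66587763  48.9348219  116.82029007] [ 0.49750089 -0.18023973 -0.62695279]
tip chest 88.63194221836409 -2.854936723676126 128.32029006947238
[144.49928166 185.31721033]
[168.61055048 193.11969465]
[203.1965641  204.31379403]
```

View pics/c5.png

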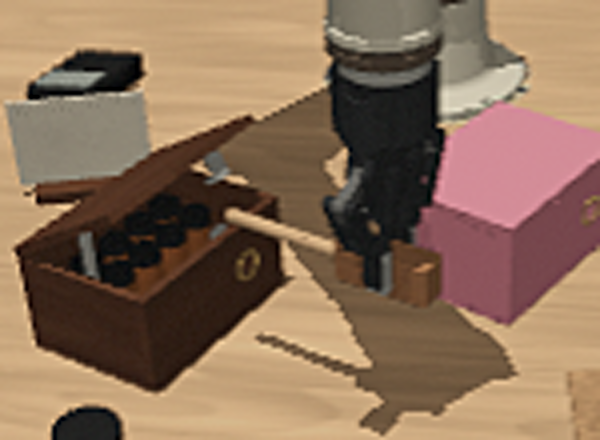

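The lid now rests on its pin, and the rod tip at (230,214) is below and in front of its edge. I'm going in under it and lifting along the arc.

Emit:
carry_out --moves '[{"translation": [-0.8,0,0.1],"delta_rot": [0,0,0]},{"translation": [-1.4,0,0.1],"delta_rot": [0,0,0]},{"translation": [-1.6,0,0],"delta_rot": [0,0,0]},{"translation": [-1.5,0,0],"delta_rot": [0,0,0]},{"translation": [-1.0,0,0],"delta_rot": [0,0,0]},{"translation": [0,0,0],"delta_rot": [0,0,0]},{"translation": [0,0,-0.5],"delta_rot": [0,0,0]},{"translation": [0,0,-0.8],"delta_rot": [0,0,0]},{"translation": [-0.5,0,-0.7],"delta_rot": [0,0,0]},{"translation": [-0.6,0,-0.7],"delta_rot": [0,0,0]},{"translation": [-0.5,0,-0.6],"delta_rot": [0,0,0]},{"translation": [0,0,0],"delta_rot": [0,0,0]}]'

```text
time: 13.85
position: [534.6, -24.1, 146.9]
orientation: [[0.382, 0.924, 0.002], [0.924, -0.382, -0.001], [-0.0, 0.002, -1.0]]
ft_force: [0.8, 0.5, -0.8]
finger_gap: 27.1
grip_force: 78.8
```

```bash
cat >> h.py <<'E'
def tipc():
    s=readout.observe(); print(s["position"],s["ft_force"])
    d=s["position"]-[475,-166,0]; xc=np.array([.381,.9245,0]); yc=np.array([-.9245,.381,0]); print("tip chest",d@xc-145,d@yc,d[2]+11.5)
E
python3 - <<'E'
from h import *
tipc(); b=optics.snapshot("scene"); save(b,"c6.png",4,(160,90,310,220))
E
```

```text
[534.63953123 -24.10417707 146.8666269 ] [ 0.80548781  0.51152828 -0.82941371]
tip chest 8.905349702971648 -1.0744380867393608 158.36662689683894
```

View pics/c6.png

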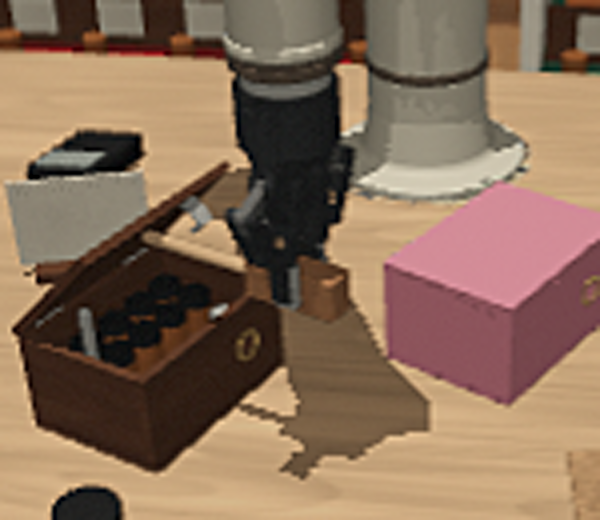

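The tip has the lid at about 0.8 rad, with its edge at (225,165). I'm continuing along the arc past upright.

Emit:
carry_out --moves '[{"translation": [-0.7,0,-0.7],"delta_rot": [0,0,0]},{"translation": [-0.7,0,-0.6],"delta_rot": [0,0,0]},{"translation": [-0.7,0,-0.5],"delta_rot": [0,0,0]},{"translation": [-0.8,0,-0.4],"delta_rot": [0,0,0]},{"translation": [-0.8,0,-0.4],"delta_rot": [0,0,0]},{"translation": [-0.8,0,-0.3],"delta_rot": [0,0,0]},{"translation": [-0.8,0,-0.2],"delta_rot": [0,0,0]},{"translation": [-0.8,0,-0.1],"delta_rot": [0,0,0]},{"translation": [-0.7,0,0],"delta_rot": [0,0,0]},{"translation": [-0.7,0,0],"delta_rot": [0,0,0]},{"translation": [-0.6,0,0],"delta_rot": [0,0,0]},{"translation": [0,0,0],"delta_rot": [0,0,0]}]'

```text
time: 14.9
position: [502.3, -99.8, 176.9]
orientation: [[0.383, 0.924, -0.001], [0.924, -0.383, -0.001], [-0.001, -0.001, -1.0]]
ft_force: [0.6, 0.1, -0.1]
finger_gap: 27.0
grip_force: 78.9
```

Emit:
carry_out --moves '[{"translation": [-0.6,0,0],"delta_rot": [0,0,0]},{"translation": [-0.5,0,0],"delta_rot": [0,0,0]},{"translation": [-0.4,0,0],"delta_rot": [0,0,0]},{"translation": [0,0,0],"delta_rot": [0,0,0]},{"translation": [0,0,0],"delta_rot": [0,0,0]},{"translation": [0,0,0],"delta_rot": [0,0,0]}]'

```text
time: 15.4
position: [497.4, -111.6, 177.4]
orientation: [[0.381, 0.925, 0.0], [0.925, -0.381, 0.0], [0.0, 0.0, -1.0]]
ft_force: [0.5, 0.1, -1.0]
finger_gap: 26.6
grip_force: 78.9
```

Run:
```python
from h import *
tipc(); b=optics.snapshot("scene"); save(b,"c7.png",4,(160,90,310,220))
```

```text
[ 497.35317486 -111.62729722  177.35456998] [ 0.52488861  0.10727139 -0.97720359]
tip chest -86.21587665516785 0.05048960315625333 188.85456998332134
```

View pics/c7.png

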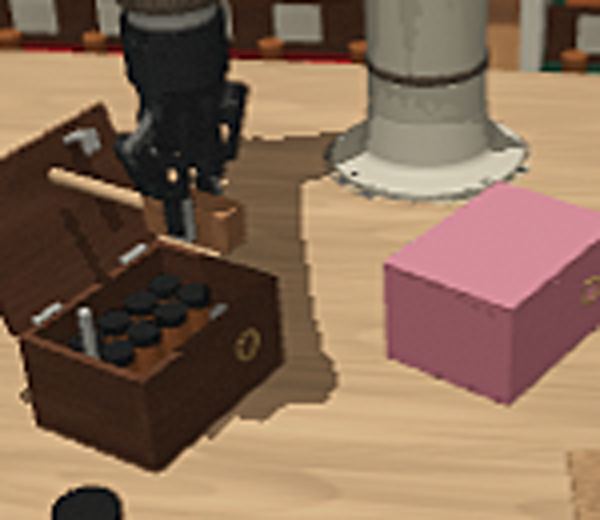

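The lid stands fully back on its stop, with its panel at (60,200) tilted behind the hinge line. Now I retract and carry the dowel back to the mat.

Emit:
carry_out --moves '[{"translation": [1.5,0,0],"delta_rot": [0,0,0]},{"translation": [2.5,0,0],"delta_rot": [0,0,0]},{"translation": [3.0,0,0],"delta_rot": [0,0,0]},{"translation": [3.0,0,0],"delta_rot": [0,0,0]},{"translation": [3.0,0,0],"delta_rot": [0,0,0]},{"translation": [3.0,0,0],"delta_rot": [0,0,0]},{"translation": [3.4,-1.75,0],"delta_rot": [0,0,0]},{"translation": [3.4,-1.75,0],"delta_rot": [0,0,0]},{"translation": [3.4,-1.75,0],"delta_rot": [0,0,0]},{"translation": [3.4,-1.75,0],"delta_rot": [0,0,0]},{"translation": [3.4,-1.75,0],"delta_rot": [0,0,0]},{"translation": [3.4,-1.75,0],"delta_rot": [0,0,0]}]'

```text
time: 16.45
position: [538.5, 266.8, 177.3]
orientation: [[0.381, 0.925, 0.0], [0.925, -0.381, 0.0], [0.0, 0.0, -1.0]]
ft_force: [0.8, 0.2, -0.7]
finger_gap: 26.8
grip_force: 78.9
```

Emit:
carry_out --moves '[{"translation": [3.4,-1.75,0],"delta_rot": [0,0,0]},{"translation": [2.0,-1.0,0],"delta_rot": [0,0,0]},{"translation": [0,0,0],"delta_rot": [0,0,-0.06]},{"translation": [0,0,0],"delta_rot": [0,0,-0.11]},{"translation": [0,0,0],"delta_rot": [0,0,-0.11]},{"translation": [0,0,0],"delta_rot": [0,0,-0.11]},{"translation": [0,0,0],"delta_rot": [0,0,-0.11]},{"translation": [0,0,0],"delta_rot": [0,0,-0.11]},{"translation": [0,0,0],"delta_rot": [0,0,-0.09]},{"translation": [0,0,0],"delta_rot": [0,0,-0.04]},{"translation": [0,0,0],"delta_rot": [0,0,0]},{"translation": [0,0,0],"delta_rot": [0,0,0]}]'

```text
time: 17.45
position: [533.9, 325.4, 177.1]
orientation: [[-0.341, 0.94, -0.0], [0.94, 0.341, 0.0], [0.0, -0.0, -1.0]]
ft_force: [0.5, 0.1, -0.4]
finger_gap: 26.6
grip_force: 78.9
```

Run:
```python
from h import *
rel((536,341,9),110); print(readout.observe()["position"])
```

```text
tool shift cm [ 1.39  0.73 16.81] yaw now 109.93
rotvec [-0.    -0.    -0.001]
[533.94358879 325.37714049 177.12573698]
```

Emit:
carry_out --moves '[{"translation": [0.4,0.2,2.0],"delta_rot": [0,0,0]},{"translation": [0.5,0.3,3.0],"delta_rot": [0,0,0]},{"translation": [0.5,0.2,3.0],"delta_rot": [0,0,0]},{"translation": [0,0,3.0],"delta_rot": [0,0,0]},{"translation": [0,0,2.4],"delta_rot": [0,0,0]},{"translation": [0,0,1.5],"delta_rot": [0,0,0]},{"translation": [0,0,0.8],"delta_rot": [0,0,0]},{"translation": [0,0,0.4],"delta_rot": [0,0,0]},{"translation": [0,0,0.3],"delta_rot": [0,0,0]},{"translation": [0,0,0.1],"delta_rot": [0,0,0]},{"translation": [0,0,0],"delta_rot": [0,0,0]}]'

```text
time: 18.37
position: [536.6, 341.2, 13.5]
orientation: [[-0.342, 0.94, 0.002], [0.94, 0.342, 0.001], [0.0, 0.002, -1.0]]
ft_force: [-0.4, 0.0, -0.9]
finger_gap: 26.8
grip_force: 78.9
```

Run:
```python
from h import *
s=readout.observe(); print(s["position"],s["ft_force"],s["ft_torque"])
```

```text
[536.58751432 341.21648312  13.46507551] [-0.44580767  0.01456743 -0.92722716] [ 0.04266539  0.01308963 -0.00759969]
```

Emit:
carry_out --moves '[{"translation": [0,0,0.2],"delta_rot": [0,0,0]},{"translation": [0,0,0.15],"delta_rot": [0,0,0]},{"translation": [0,0,0.1],"delta_rot": [0,0,0]},{"translation": [0,0,0],"delta_rot": [0,0,0]},{"translation": [0,0,0],"delta_rot": [0,0,0]}]'

```text
time: 18.78
position: [536.4, 340.9, 9.0]
orientation: [[-0.342, 0.94, 0.001], [0.94, 0.342, 0.0], [-0.0, 0.001, -1.0]]
ft_force: [-1.1, -1.4, 5.9]
finger_gap: 26.6
grip_force: 79.9
```

Emit:
carry_out --moves '[{"translation": [0,0,0],"delta_rot": [0,0,0]},{"translation": [0,0,0],"delta_rot": [0,0,0]},{"translation": [0,0,0],"delta_rot": [0,0,0]},{"translation": [0,0,0],"delta_rot": [0,0,0]},{"translation": [0,0,0],"delta_rot": [0,0,0]},{"translation": [0,0,0],"delta_rot": [0,0,0]},{"translation": [0,0,0],"delta_rot": [0,0,0]},{"translation": [0,0,0],"delta_rot": [0,0,0]}]' --claw 0

```text
time: 19.45
position: [535.8, 340.7, 7.7]
orientation: [[-0.342, 0.94, -0.0], [0.94, 0.342, -0.0], [0.0, -0.0, -1.0]]
ft_force: [0.1, 0.4, 0.1]
finger_gap: 85.4
grip_force: 0.0
```

Emit:
carry_out --moves '[{"translation": [0,0,-1.0],"delta_rot": [0,0,0]},{"translation": [0,0,-2.0],"delta_rot": [0,0,0]},{"translation": [0,0,-3.0],"delta_rot": [0,0,0]},{"translation": [0,0,-3.0],"delta_rot": [0,0,0]},{"translation": [0,0,-3.0],"delta_rot": [0,0,0]},{"translation": [0,0,-3.0],"delta_rot": [0,0,0]},{"translation": [0,0,-3.0],"delta_rot": [0,0,0]},{"translation": [0,0,0],"delta_rot": [0,0,0]},{"translation": [0,0,0],"delta_rot": [0,0,0]}]'

```text
time: 20.2
position: [536.7, 341.8, 190.8]
orientation: [[-0.342, 0.94, 0.004], [0.94, 0.342, 0.002], [0.001, 0.004, -1.0]]
ft_force: [0.3, -0.5, 0.1]
finger_gap: 85.4
grip_force: 0.0
```

Run:
```python
from h import *
w=optics.snapshot("wrist");b=optics.snapshot("scene")
for p in(w,b):
    m,sc=mask_at(p,"dowel_grip",proj(p,(535,341,20)))
    if m is not None: f,q=fit(DOWEL,(535,341,-1.22),[(p,m)]); print("dowel",sc,f[:2],np.degrees(f[2]),q)
xc=np.array([.381,.9245,0])
for th in(.55,1.9): print(th,proj(b,np.array([475,-166,90])+xc*(-65+130*np.cos(th))+[0,0,130*np.sin(th)]))
for r in finder.pinpoint(b,"lid_edge"): print(r["score"],r["point"])
```

```text
dowel 0.69 [535.22239875 340.42504136] -70.07213030862418 0.9207593202590942
dowel 0.74 [537.06485995 338.6521385 ] -68.10080928278721 0.7197224497795105
0.55 [206.21656085 151.23926027]
1.9 [167.35450657 125.03117891]
0.84 [302.4, 159.9]
```

The dowel lies flat on the mat, about 41 mm from its centre. One numeric check of the lid angle, then I hand in.

Run:
```python
from h import *
b=optics.snapshot("scene")
m=[mask_at(b,l,proj(b,np.array([475,-166,150])+np.array([.381,.9245,0])*-85)) for l in("lid","chest")]
for mk,sc in m:
    if mk is None: print("none"); continue
    for th in(.55,1.2,1.57,1.75,1.9,2.0):
        c,s=np.cos(th),np.sin(th)
        L=np.array([[-65+r*c-t*s,y,90+r*s+t*c] for r in(0,130) for y in(-90,90) for t in(0,8)])
        print(th,round(sc,2),round(float(iou([L],(475,-166,1.178),b,mk)),3),round(float(iou([L]+[box(-65,65,-90,90,0,90)],(475,-166,1.178),b,mk)),3))
```

```text
0.55 0.89 0.046 0.022
1.2 0.89 0.43 0.189
1.57 0.89 0.714 0.307
1.75 0.89 0.857 0.361
1.9 0.89 0.959 0.395
2.0 0.89 0.938 0.391
0.55 0.71 0.07 0.597
1.2 0.71 0.191 0.748
1.57 0.71 0.309 0.872
1.75 0.71 0.362 0.933
1.9 0.71 0.392 0.969
2.0 0.71 0.388 0.961
```

The lid mask fits best at 1.9 rad, so it is fully open. Handing in.

```bash
python3 -c "
from plant import arm; print(arm.job_done())"
```

```text
the job is handed in; nothing more can be done
None
```

I handed the job in at about 20 s of the 64 s allowed: the dowel pushed the latch and the lid popped, the lid rests fully back on its stop (about 1.9 rad), and the dowel lies flat and released on the cork mat.

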